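# Hang the red-handled sauce pail on the stall's utensil carousel

### The job

Turn the utensil carousel until its one empty hook points the same way as the yellow pointer on its foot, then hang the sauce pail with the red grip by its wire handle on that hook and let go, so that it hangs still with the hook still over the pointer. Leave the pail with the green grip standing where it is.

Things in the scene. Friction and masses are not known exactly. Their poses are not given: they have to be found in the camera images.
- stand: Fixed carousel foot: disc 200 mm wide. Origin: turning axis at table height, z up. Yellow pointer lies along its -x axis, 199 mm out. On its post turns a rack with 4 hooks; 3 carry a ladle, a turner, a blue-grip pail, locked on (sweep radius 170 mm). Black top disc 124 mm wide, top 258 mm up; on it an orange upright peg, 16 mm thick, 258 to 305 mm up, 48 mm from the axis, opposite the empty hook
- hook (a point): Empty hook, 8 mm round bar: point on top of its level trough (98 to 128 mm from the axis), 113 mm out, 230 mm above the table. Its -x axis points out along the hook. Upturned tip 145 mm out, top 254 mm up; inwards it slopes up to the hub just under the top disc. The rack turns freely either way, no stop in a full turn, drag 0.08 N m (under 2 N at the peg); it stays where left
- red_pail: Pail, 72 mm wide, 70 mm high, 110-220 g, red grip block. Origin: centre of underside, z up. Stiff 6 mm wire arch in its y-z plane: legs 34 mm each side of centre, up to 128 mm, then sloping to a peak, wire centre 145 mm above the underside; opening 72 mm above the rim. Block on the peak: 22 mm along x, 30 along y, 147 to 185 mm up; grip either way. Hung, the underside is 89 mm above the table
- green_pail: Bystander: the same pail with a green grip block; same size, origin and axes. It stays where it stands

How it is judged:
By the outcome, as a careful person would: the job done as asked, in the order asked, and still so for the second after the job is handed in, with the robot touching nothing.
It also fails if it takes over 64 s, if anything falls off the work surface, if the arm or the gripper's body presses on something with over 40 N, if the wrist force passes 120 N, or if a joint passes its speed limit or range.

### The arm

A 6-joint arm with a two-finger parallel gripper is mounted at the origin on the work surface. World frame = base frame: x ahead of the robot, y to its left, z up, the work surface at z = 0. Lengths are in m, angles in degrees, forces in N, time in s.
With the tool pointing down it reaches from about 0.25 to 0.775 m from the base axis. Payload 4 kg.
Tool frame: the origin (TCP) lies midway between the tips of the shut fingers; the grasp point (between the pads) lies 19 mm behind it; z points along the fingers, y is the line along which they close (so a half turn about z gives the same grasp; the last joint's range is limited). The gripper opens to 94 mm and grips with 3 to 60 N. Pads are 16 mm wide; open, the fingers measure 119 mm over their backs; the gripper's body (75 mm by 177 mm) begins 78 mm behind the grasp point.
Start: joints at [-70.537, 4.996, 78.535, -0, 96.463, -5.907], TCP at [0.236, -0.497, 0.206] pointing down, gripper open.
Joint ranges: [-177.83, 177.83], [-43.37, 116.18], [15.69, 146.23], [-61.86, 241.86], [9.47, 152.12], [-147.06, 147.06]. Speed limits (degrees/s): [159.86, 159.86, 180, 180, 180, 180].

### API

Orientations are given as [roll, pitch, yaw] about the fixed x, y, z axes, in that order (R = Rz(yaw) Ry(pitch) Rx(roll)).
In Python, from station import sensors, imaging, order gives the robot as it stands.
- The arm moves only by the tool step_arm, never from a script. Its argument "commands" is text: rows parted by semicolons, each of 7 numbers parted by spaces: the turn, a rotation vector about the tool's x, y, z each as a share of pi/2 rad, from -1 to 1, then the shift along the tool's x, y, z each as a share of 4 cm, from -1 to 1, then the finger opening in mm, from 0 to 94. In form: ax ay az x y z claw; .... A call has 1 to 12 rows; each row shifts and turns the commanded pose from where the row before left it, along the tool's axes as they then stand; what a row does not reach is not made up. A row lasts 1/10 s, in which the tool goes at most 50 mm and 8.59 degrees, less where a joint would pass 70% of its speed; a pose out of reach is approached as far as the arm can. A call with a number of a shift or a turn outside -1 to 1 is refused whole. A call with a gripper value outside its range is refused whole. The fingers move at their own pace and stop on an object; the grip force is fixed at half the most. Time passes only in rows, so rows that do not move let the fingers close. It gives the time, the measured TCP pose, the force, the opening and the grip force at its end, in the units of the state.
- sensors.sense(): the state, without advancing time (a new reading comes with each control period).
- imaging.camera(name): name is "side" or "top"; returns the picture (400x640x3 uint8, blue, green, red); there is no depth.
- imaging.camera_info(name): a dict with "vertical_fov" (degrees; the focal length in pixels is half the picture's height over the tangent of half this angle, whatever the lens; pixels are square), "cx", "cy" (the principal point, pixels), "k1" (the pictures are not rectified: a ray, as slopes to the right and down, at radius r is drawn at 1 + k1 r^2 times it, then the intrinsics apply), "R" (3x3) and "t" (3): a world point X has camera coordinates R X + t. Camera axes: x right, y down, z forward; pixel columns grow to the right and rows downward; lengths in m; the calibration is good to about 2 mm. A picture is of the moment at which its call begins. camera_info takes no time and is no camera call.
- order.close_job(): hands the job in; it is judged then, once.
Trained networks look in the newest picture that a camera, given by its name, has taken for a name from the list of things; names that differ only in an ending like _2 or _b are one class to them, and where a whole thing is asked for, a point or a joint stands for the part that bears it (a point fixed in the world has none). Each returns a list of dicts, best first, with "score" (0 to 1); they miss things now and then, are a little off and sometimes report something else, mostly with a low value. They report only what shows in the picture. A call takes as long as a camera call.
- imaging.recognise(label, camera): "uv" ([column, row] in pixels, amid what is visible of it).
The state is a dict: "clock": time; "q": joint angles; "qvel": joint speeds; "tau": joint torques, N m; "position": TCP position; "ee_rot": TCP orientation; "wrist_force": force on the tool from outside, world axes, zero at the start; "ft_torque": the same for the moment, N m; "width": opening from 0.0 (shut) to 1.0 (fully open); "grasp_force": force on a finger pad.
Only numpy, scipy, OpenCV 4.12 (cv2) and the standard library are available. Lean on these libraries where they do the work, as an engineer would, in place of code of your own. Each camera call takes 0.05 s, during which the arm holds its last target. There are 200 camera calls.

## Working session

There is one attempt and no reset: what is moved stays moved. The work goes in short steps, Python scripts to look and compute and a tool call to move; the robot and the scene stay as the last step left them, time stands still between calls to the robot, and variables do not carry over. Pictures are saved under pics/ and viewed, at most 10 in all, crops included, and the job is handed in when it is done.

Besides the shell and the picture viewer there is one more tool, called after "Emit:" by a JSON object that holds its "method" and its "body", one argument or row to a line. step_arm: Moves the arm, as the interface text tells. Shift numbers are shares of 4 cm and turn numbers shares of pi/2 rad, none past 1 either way. Its arguments: {"type":"object","properties":{"commands":{"type":"string"}},"required":["commands"]}

```bash
mkdir -p pics; cat > h.py <<'E'
import numpy as np, cv2
from station import sensors, imaging, order
def cam(n):
    i=imaging.camera_info(n); f=200/np.tan(np.radians(i["vertical_fov"])/2)
    return f,i["cx"],i["cy"],i["k1"],np.array(i["R"]),np.array(i["t"])
def proj(n,X):
    f,cx,cy,k,R,t=cam(n); p=R@np.array(X)+t; s=p[:2]/p[2]; s=s*(1+k*(s@s)); return s*f+[cx,cy]
def ray(n,uv):
    f,cx,cy,k,R,t=cam(n); d=(np.array(uv)-[cx,cy])/f; s=d.copy()
    for _ in range(30): s=d/(1+k*(s@s))
    return -R.T@t, R.T@np.array([*s,1])
def atz(n,uv,z):
    o,d=ray(n,uv); return o+d*(z-o[2])/d[2]
def tri(a,b):
    (o,d),(p,e)=ray("top",a),ray("side",b); A=np.c_[d,-e]; s=np.linalg.lstsq(A,p-o,rcond=None)[0]
    x,y=o+d*s[0],p+e*s[1]; return (x+y)/2,np.linalg.norm(x-y)
E
python3 - <<'E'
from h import *
np.set_printoptions(precision=3,suppress=True)
for n in("top","side"):
    cv2.imwrite(f"pics/{n}1.png",imaging.camera(n))
    f,cx,cy,k,R,t=cam(n); print(n,f,k,-R.T@t,R[2])
    for l in("stand","hook","red_pail","green_pail"):
        print(l,[(np.round(r["uv"],1),round(r["score"],2)) for r in imaging.recognise(l,n)[:3]])
print(sensors.sense())
E
```

```text
top 391.3746099051089 0.016103931667191183 [0.499 0.049 0.932] [ 0.017  0.014 -1.   ]
stand []
hook [(array([410. , 159.8]), 0.9)]
red_pail [(array([254.2, 242.8]), 0.59)]
green_pail [(array([243.2, 143.4]), 0.89)]
side 436.4142697373381 -0.11474642388080296 [0.24  0.46  0.656] [ 0.393 -0.582 -0.712]
stand [(array([337.7, 165.3]), 0.86)]
hook [(array([320.5, 132. ]), 0.94)]
red_pail [(array([319. , 328.2]), 0.68)]
green_pail [(array([202.4, 274.1]), 0.91)]
{'clock': 0.5, 'q': array([-70.537,   4.997,  78.538,   0.002,  96.464,  -5.91 ]), 'qvel': array([ 0.021, -0.013, -0.052, -0.095, -0.06 ,  0.035]), 'tau': array([ -0.001, -33.962, -30.227,   0.072,   0.024,  -0.   ]), 'position': array([ 0.236, -0.497,  0.205]), 'ee_rot': array([179.999,  -0.002,  25.373]), 'wrist_force': array([ 0.488, -0.388,  0.34 ]), 'ft_torque': array([ 0.035,  0.028, -0.009]), 'grasp_force': 0.0, 'width': 0.9966470945396259}
```

View pics/top1.png

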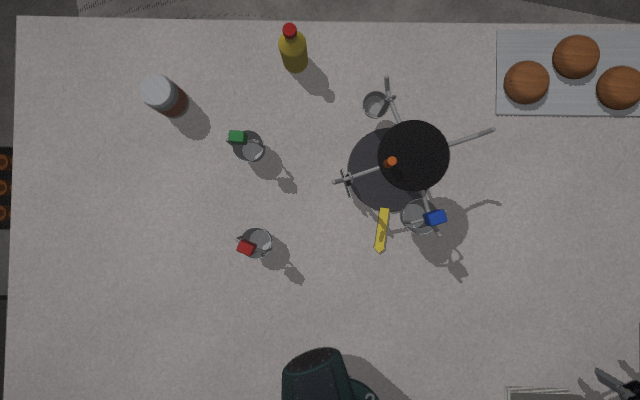

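View pics/side1.png

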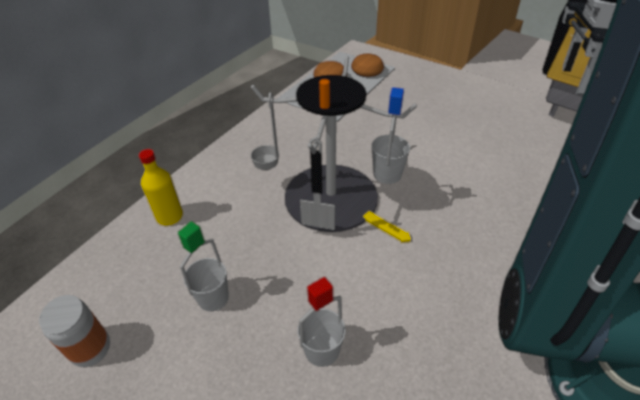

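```bash
python3 - <<'E'
from h import *
np.set_printoptions(precision=4,suppress=True)
im=cv2.imread("pics/top1.png"); ims=cv2.imread("pics/side1.png")
def blob(im,lo,hi,box):
    x0,y0,x1,y1=box; h=cv2.cvtColor(im,cv2.COLOR_BGR2HSV)[y0:y1,x0:x1]
    m=cv2.inRange(h,lo,hi); n,_,s,c=cv2.connectedComponentsWithStats(m); i=1+np.argmax(s[1:,4])
    cs=max(cv2.findContours(m,0,2)[0],key=cv2.contourArea); r=cv2.minAreaRect(cs)
    return c[i]+[x0,y0],s[i,4],(cs[:,0]+[x0,y0]),cv2.boxPoints(r)+[x0,y0]
d,a,c,_=blob(im,(0,0,0),(179,255,45),(375,115,455,195)); (e,ax,an)=cv2.fitEllipse(cv2.convexHull(c)); print("disc",d,a,e,ax,atz("top",e,.258))
p,a,_,b=blob(im,(3,150,80),(18,255,255),(375,145,405,175)); P=atz("top",p,.300); print("peg",p,a,P)
y,a,c,b=blob(im,(22,120,80),(35,255,255),(360,195,400,260)); B=np.array([atz("top",q,.005) for q in b]); print("ptr",y,a); print(B)
C=atz("top",e,.258); print("peg rel",P-C, np.linalg.norm((P-C)[:2]))
for nm,lo,hi,bt,bs in(("red",(0,150,60),(4,255,255),(225,230,265,262),(290,270,345,320)),("green",(45,100,40),(85,255,255),(220,120,255,152),(170,215,215,260))):
    t,a1,_,b=blob(im,lo,hi,bt); s,a2,_,_=blob(ims,lo,hi,bs); X,g=tri(t,s)
    print(nm,t,a1,s,a2,X,g); print(np.array([atz("top",q,.185) for q in b]))
print("base side",[atz("side",q,0) for q in ((332,198),)], "foot ellipse")
E
python3 - <<'E'
import cv2
im=cv2.imread("pics/top1.png"); a=cv2.resize(im[220:270,215:295],None,fx=9,fy=9,interpolation=cv2.INTER_CUBIC); cv2.imwrite("pics/c1.png",a)
E
```

```text
disc [413.0827 155.1519] 4003 (411.2890930175781, 154.83314514160156) (70.88481903076172, 78.25151062011719) [ 0.5939 -0.0994  0.258 ]
peg [390.9167 160.4643] 84 [ 0.5783 -0.0576  0.3   ]
ptr [381.2419 229.0324] 401
[[ 0.3995 -0.0698  0.005 ]
 [ 0.5053 -0.0799  0.005 ]
 [ 0.5031 -0.1037  0.005 ]
 [ 0.3973 -0.0935  0.005 ]]
peg rel [-0.0156  0.0418  0.042 ] 0.04459267777730401
red [244.5102 247.7755] 147 [319.8342 293.1129] 567 [0.4189 0.2013 0.1727] 0.00039175693488815945
[[0.4162 0.2155 0.185 ]
 [0.4348 0.208  0.185 ]
 [0.4245 0.1824 0.185 ]
 [0.4059 0.1898 0.185 ]]
green [236.0705 135.8462] 156 [190.8557 236.477 ] 499 [0.6357 0.2225 0.17  ] 0.003617808072771421
[[0.6434 0.2341 0.185 ]
 [0.6439 0.2072 0.185 ]
 [0.6247 0.2067 0.185 ]
 [0.6242 0.2336 0.185 ]]
base side [array([ 0.5913, -0.1052,  0.    ])] foot ellipse
```

View pics/c1.png

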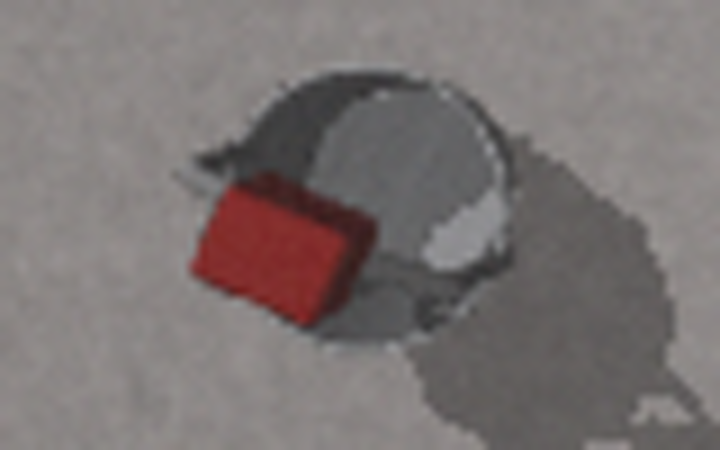

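The top view shows the axis near (413,155), the peg at (391,161), the empty hook pointing to (495,130) and the pointer at (381,229). The side view agrees. The crop shows the red block with its long side at about 68°, so pail yaw is about -22°. Next I go above the peg.

Emit:
{"method": "step_arm", "body": {
  "commands": "0 0 -.095 0 0 -1 60; 0 0 -.095 0 0 -1 60; 0 0 -.095 0 0 -1 60; 0 0 -.095 0 0 -.8 60; 0 0 -.095 0 0 0 60; 0 0 -.095 0 0 0 60; 0 0 -.095 0 0 0 60; 0 0 -.095 0 0 0 60; 0 0 -.095 0 0 0 60; 0 0 -.095 0 0 0 60"
}}

```text
clock: 1.5
position: [0.2357, -0.497, 0.3576]
ee_rot: [180.0, 0.0, 111.2]
wrist_force: [0.0, 0.1, -0.5]
width: 0.637
grasp_force: 0.0
```

Emit:
{"method": "step_arm", "body": {
  "commands": "0 0 0 .52 .85 0 60; 0 0 0 .52 .85 0 60; 0 0 0 .52 .85 0 60; 0 0 0 .52 .85 0 60; 0 0 0 .52 .85 0 60; 0 0 0 .52 .85 0 60; 0 0 0 .52 .85 0 60; 0 0 0 .52 .85 0 60; 0 0 0 .52 .85 0 60; 0 0 0 .52 .85 0 60; 0 0 0 .52 .85 0 60"
}}

```text
clock: 2.6
position: [0.5044, -0.1485, 0.3577]
ee_rot: [180.0, 0.0, 110.9]
wrist_force: [-0.1, -0.3, 0.4]
width: 0.637
grasp_force: 0.0
```

Emit:
{"method": "step_arm", "body": {
  "commands": "0 0 0 .5 .84 0 60; 0 0 0 .5 .84 0 60; 0 0 0 .5 .84 0 60; 0 0 0 0 0 .3 60; 0 0 0 0 0 .5 60; 0 0 0 0 0 .5 60; 0 0 0 0 0 .5 60; 0 0 0 0 0 .4 60; 0 0 0 0 0 0 60"
}}

```text
clock: 3.5
position: [0.5753, -0.0577, 0.2664]
ee_rot: [-179.7, -0.2, 110.9]
wrist_force: [0.2, -0.6, -0.6]
width: 0.637
grasp_force: 0.0
```

```bash
python3 - <<'E'
from h import *
a=imaging.camera("side")[40:220,220:440]; b=imaging.camera("top")[100:270,300:520]
f=lambda i:cv2.resize(i,(400,340))
cv2.imwrite("pics/p2.png",np.hstack([f(a),f(b)])); print(sensors.sense()["position"],proj("top",[.5774,-.0563,.305]))
E
```

```text
[ 0.57639484 -0.05796993  0.26970704] [390.60784203 160.61546821]
```

View pics/p2.png

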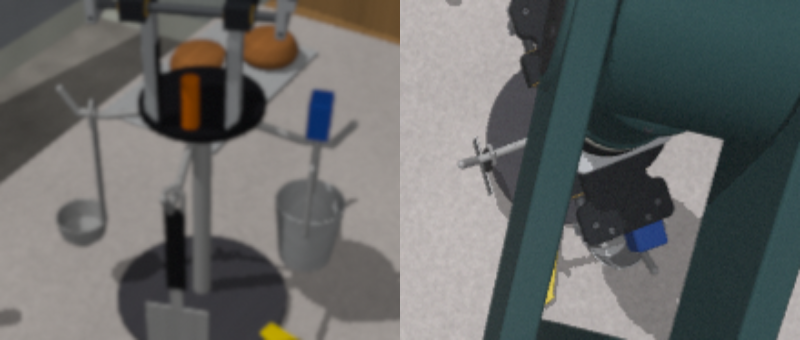

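The side crop shows the peg at about (190,105), midway between the fingers, so I close on it.

Emit:
{"method": "step_arm", "body": {
  "commands": "0 0 0 0 0 0 30; 0 0 0 0 0 0 14; 0 0 0 0 0 0 12; 0 0 0 0 0 0 12; 0 0 0 0 0 0 12; 0 0 0 0 0 0 12"
}}

```text
clock: 4.2
position: [0.577, -0.0576, 0.2696]
ee_rot: [179.9, -0.0, 110.9]
wrist_force: [-1.1, -1.1, 1.1]
width: 0.162
grasp_force: 25.2
```

```bash
python3 - <<'E'
from h import *
im=imaging.camera("side"); cv2.imwrite("pics/s3.png",im)
s=sensors.sense(); print(s["position"],s["ee_rot"],s["q"],s["wrist_force"],s["width"]*94,s["grasp_force"])
h=cv2.cvtColor(im,cv2.COLOR_BGR2HSV)[70:120,290:360]; m=cv2.inRange(h,(3,150,80),(18,255,255)); y,x=np.nonzero(m); print(len(x),x.min()+290,x.max()+290,y.min()+70,y.max()+70)
p=s["position"]; print(proj("side",[p[0],p[1],.305]),proj("side",[p[0],p[1],.26]))
E
```

```text
[ 0.57687955 -0.05759061  0.26958672] [ 1.79923650e+02 -6.15945002e-03  1.10904854e+02] [-1.13315780e+01  8.61814091e+00  6.73270402e+01  4.73408417e-02
  1.03993519e+02 -3.22249558e+01] [ 0.89574606  0.50028617 -0.19535793] 15.683117631775518 29.999801516532898
279 321 359 70 108
[324.50404855  81.99996011] [324.72694611 106.23051155]
```

Emit:
{"method": "step_arm", "body": {
  "commands": "0 0 .0653 -.0063 .1229 0 12; 0 0 .0653 -.0063 .1229 0 12; 0 0 .0653 -.0063 .1229 0 12; 0 0 .0653 -.0063 .1229 0 12; 0 0 .0653 -.0063 .1229 0 12; 0 0 .0653 -.0063 .1229 0 12; 0 0 .0653 -.0063 .1229 0 12; 0 0 .0653 -.0063 .1229 0 12; 0 0 .0653 -.0063 .1229 0 12; 0 0 .0653 -.0063 .1229 0 12"
}}

```text
clock: 5.25
position: [0.6242, -0.0641, 0.2696]
ee_rot: [179.9, -0.1, 52.0]
wrist_force: [3.5, 2.9, 0.5]
width: 0.163
grasp_force: 30.0
```

Emit:
{"method": "step_arm", "body": {
  "commands": "0 0 .0653 -.0063 .1229 0 12; 0 0 .0653 -.0063 .1229 0 12; 0 0 .0653 -.0063 .1229 0 12; 0 0 .0653 -.0063 .1229 0 12; 0 0 .0653 -.0063 .1229 0 12; 0 0 .0653 -.0063 .1229 0 12; 0 0 .0653 -.0063 .1229 0 12; 0 0 .0653 -.0063 .1229 0 12; 0 0 .0653 -.0063 .1229 0 12; 0 0 .0653 -.0063 .1229 0 12; 0 0 0 0 0 0 12; 0 0 0 0 0 0 12"
}}

```text
clock: 6.45
position: [0.6434, -0.1094, 0.2697]
ee_rot: [179.9, -0.3, -6.7]
wrist_force: [5.9, -1.3, -0.5]
width: 0.165
grasp_force: 30.0
```

```bash
python3 - <<'E'
from h import *
a=imaging.camera("side"); cv2.imwrite("pics/s4.png",a);cv2.imwrite("pics/t4.png",imaging.camera("top"))
print(sensors.sense()["position"],sensors.sense()["wrist_force"])
for l in ("hook",): print([(np.round(r["uv"],1),round(r["score"],2)) for n in("top","side") for r in imaging.recognise(l,n)[:3]])
C=np.array([.595,-.1015]);
for th in (168,174.5,181):
  u=np.array([np.cos(np.radians(th)),np.sin(np.radians(th))]); print(th,proj("side",[*(C+.145*u),.254]),proj("side",[*(C+.113*u),.23]))
E
```

```text
[ 0.64341034 -0.10935531  0.26965151] [ 6.55719517 -1.93711707 -0.32256679]
[(array([391.8, 160.9]), 0.81), (array([309.1, 116. ]), 0.62)]
168 [395.88918631 128.58588238] [378.95324032 132.54299111]
174.5 [401.79505706 124.03612336] [383.5398936  129.09683495]
181 [406.53769774 119.20200125] [387.29890205 125.40971964]
```

View pics/s4.png

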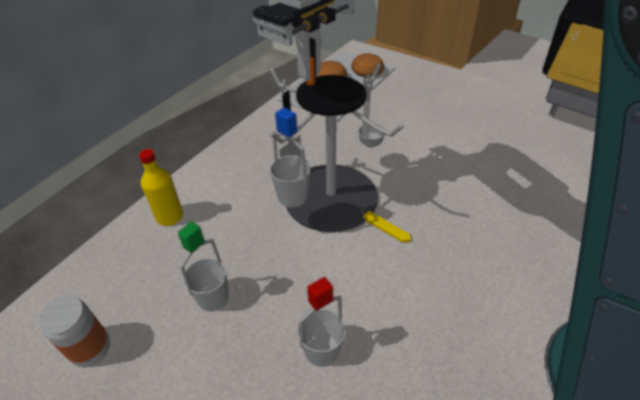

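Hook tip shows at about (402,126) in the side view, within a degree or two of the pointer. I release it, go up and head to the red pail.

Emit:
{"method": "step_arm", "body": {
  "commands": "0 0 0 0 0 0 25; 0 0 0 0 0 0 50; 0 0 0 0 0 0 60; 0 0 0 0 0 -.4 60; 0 0 .085 0 0 -.8 60; 0 0 .085 0 0 -.8 60; 0 0 0 0 0 -.3 60"
}}

```text
clock: 7.35
position: [0.6414, -0.1084, 0.3658]
ee_rot: [-180.0, -0.3, -22.1]
wrist_force: [-0.6, 0.3, 0.6]
width: 0.636
grasp_force: 0.0
```

Emit:
{"method": "step_arm", "body": {
  "commands": "0 0 0 -.81 -.507 0 60; 0 0 0 -.81 -.507 0 60; 0 0 0 -.81 -.507 0 60; 0 0 0 -.81 -.507 0 60; 0 0 0 -.81 -.507 0 60; 0 0 0 -.81 -.507 0 60; 0 0 0 -.81 -.507 0 60; 0 0 0 -.81 -.507 0 60; 0 0 0 -.81 -.507 0 60; 0 0 0 -.81 -.507 0 60; 0 0 0 0 0 0 60"
}}

```text
clock: 8.45
position: [0.414, 0.2036, 0.3625]
ee_rot: [-179.9, -0.0, -21.6]
wrist_force: [0.2, -0.5, 0.7]
width: 0.639
grasp_force: 0.0
```

```bash
python3 - <<'E'
from h import *
np.set_printoptions(precision=4,suppress=True)
a=imaging.camera("side"); cv2.imwrite("pics/s5.png",a);b=imaging.camera("top");cv2.imwrite("pics/t5.png",b)
s=sensors.sense(); print(s["position"],s["ee_rot"],s["q"])
g=[[ [np.round(r["uv"],1),round(r["score"],2)] for r in imaging.recognise("hook",n)[:3]] for n in("top","side")]; print(g)
cv2.imwrite("pics/c5.png",np.hstack([cv2.resize(b[90:260,300:500],(400,340),interpolation=2),cv2.resize(a[40:240,240:440],(400,340),interpolation=2)]))
E
```

```text
[0.4162 0.2011 0.3618] [179.9941  -0.0574 -21.8734] [ 18.7927  -4.9497  70.8124  -0.0458 114.0976 130.6474]
[[[array([410.2, 158.9]), 0.91], [array([400.1, 162.8]), 0.69]], [[array([322.2, 112.4]), 0.72]]]
```

View pics/c5.png

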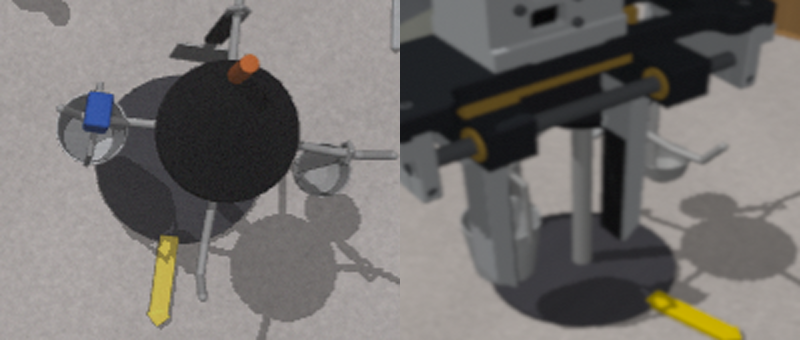

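```bash
python3 - <<'E'
from h import *
np.set_printoptions(precision=4,suppress=True)
im=cv2.imread("pics/t5.png"); hs=cv2.cvtColor(im,cv2.COLOR_BGR2HSV)
ang=lambda v:np.degrees(np.arctan2(v[1],v[0]))
# disc: dark, fit circle to boundary
g=cv2.GaussianBlur(im,(3,3),0).max(2); m=np.zeros_like(g); m[118:194,374:452]=(g[118:194,374:452]<42)*255
m=cv2.morphologyEx(m,cv2.MORPH_OPEN,np.ones((7,7))); c=max(cv2.findContours(m,0,1)[0],key=cv2.contourArea)
(u,v),r=cv2.minEnclosingCircle(c); e=cv2.fitEllipse(c); print("disc",u,v,r,e); C=atz("top",e[0],.258); print(C)
# pointer
m=cv2.inRange(hs[200:260,365:400],(22,120,60),(35,255,255)); y,x=np.nonzero(m)
B=np.array([atz("top",(a+365,b+200),.006)[:2] for a,b in zip(x,y)]); vx,vy,x0,y0=cv2.fitLine(B.astype(np.float32),2,0,.01,.01).ravel()
d=np.array([vx,vy])*(-np.sign(vx)); q=(B-[x0,y0])@d; print("ptr ang",ang(d),"tip",np.array([x0,y0])+d*q.max(),"axis",np.array([x0,y0])+d*(q.max()-.199))
# peg
m=cv2.inRange(hs[110:135,415:440],(3,150,170),(18,255,255)); y,x=np.nonzero(m); P=atz("top",(x.mean()+415,y.mean()+110),.305)
print("peg",len(x),P,"ang hook",ang((C-P)[:2]),np.linalg.norm((P-C)[:2]))
# hook ridge: brightest column per row
for row in range(194,240,4):
    w=np.clip(im[row,396:412].max(1).astype(float)-0,0,255); print(row,w.astype(int))
E
```

```text
disc 412.8681335449219 155.53297424316406 35.1664924621582 ((412.79241943359375, 156.7843475341797), (66.26664733886719, 69.5130386352539), 92.5981674194336)
[ 0.5906 -0.102   0.258 ]
ptr ang 172.8829 tip [ 0.3986 -0.0805] axis [ 0.5961 -0.1051]
peg 50 [ 0.6419 -0.1087  0.305 ] ang hook 172.64681493774503 0.0517549900841083
194 [71 70 72 67 70 70 72 72 88 97 96 88 57 53 48 51]
198 [ 70  72  68  70  72  70  80 127 143 135 111  70  65  68  66  66]
202 [ 69  70  70  69  68  72 118 141 138 121  82  71  69  68  65  68]
206 [ 65  68  68  70  71 116 135 140 128  90  72  70  69  63  78  72]
210 [ 52  50  52  56  92 131 140 131 105 111 111 113 150 162 161 162]
214 [112 117 112 108 129 148 146 121 103 112 112 110 113 117 114 113]
218 [108 109 114 124 143 152 135 107 154 165 165 160 162 159 163 161]
222 [119 116 102 133 151 141 119 154 162 162 164 162 162 161 158 157]
226 [112 105 124 147 149 133 116 154 162 164 164 167 166 159 162 161]
230 [164 162 120 125 129 118 121 157 165 162 164 164 160 160 159 158]
234 [163 161 132 118 126 123 109 155 165 163 162 162 162 161 163 162]
238 [160 159 158 132 144 152 136 123 154 165 167 164 161 157 154 153]
```

```bash
python3 - <<'E'
from h import *
np.set_printoptions(precision=4,suppress=True)
C=np.array([.5945,-.1023])
for uv,z in (((401.3,237.5),.252),((399.8,226),.23),((400.1,222),.23),((400.8,218),.23)):
    p=atz("top",uv,z)[:2]; d=p-C; print(p,np.linalg.norm(d),np.degrees(np.arctan2(d[1],d[0])))
s=cv2.imread("pics/s4.png"); p=tri((401.3,237.5),(402,126)); print(p)
im=cv2.imread("pics/t5.png"); hs=cv2.cvtColor(im,cv2.COLOR_BGR2HSV); m=cv2.inRange(hs[200:260,365:400],(22,120,60),(35,255,255))
for r in range(6,60,5):
    x=np.nonzero(m[r])[0]
    if len(x): a=atz("top",(x.mean()+365,r+200),.006); print(r+200,x.min()+365,x.max()+365,a[:2],np.degrees(np.arctan2(a[1]-C[1],a[0]-C[0])))
E
```

```text
[ 0.4512 -0.0859] 0.14424901214012306 173.4890515894936
[ 0.4701 -0.0873] 0.12531587490210255 173.1187165310489
[ 0.4772 -0.0877] 0.11816847073796917 172.90223604520648
[ 0.4844 -0.0888] 0.11091652503261691 173.0211283592258
(array([ 0.4504, -0.0866,  0.2509]), np.float64(0.0016698081963197255))
211 380 388 [ 0.4955 -0.0929] 174.58406233144228
216 379 387 [ 0.4836 -0.0908] 174.06261748822217
221 378 386 [ 0.4718 -0.0886] 173.64225962473742
226 378 386 [ 0.46   -0.0888] 174.28329879419167
231 377 385 [ 0.4482 -0.0867] 173.91207893263436
236 376 384 [ 0.4364 -0.0846] 173.59659302650178
241 375 384 [ 0.4246 -0.0836] 173.71514837910786
246 374 383 [ 0.4128 -0.0814] 173.45323530223604
251 377 380 [ 0.401  -0.0816] 173.90820031755464
```

Pointer is at about 173.8° and hook at about 173.2°, so they line up. The trough is at (0.482,-0.089). Now I grasp the red block.

Emit:
{"method": "step_arm", "body": {
  "commands": "0 0 0 .1 0 .7 60; 0 0 0 0 0 .8 60; 0 0 0 0 0 .8 60; 0 0 0 0 0 .8 60; 0 0 0 0 0 .8 60; 0 0 0 0 0 .7 60; 0 0 0 0 0 .4 60; 0 0 0 0 0 .2 60; 0 0 0 0 0 0 60"
}}

```text
clock: 9.55
position: [0.4202, 0.1983, 0.1522]
ee_rot: [179.9, 0.1, -22.1]
wrist_force: [0.9, -0.1, 0.1]
width: 0.641
grasp_force: 0.0
```

Emit:
{"method": "step_arm", "body": {
  "commands": "0 0 0 0 0 0 45; 0 0 0 0 0 0 35; 0 0 0 0 0 0 25; 0 0 0 0 0 0 25; 0 0 0 0 0 0 25; 0 0 0 0 0 0 25; 0 0 0 0 0 -.2 25; 0 0 0 0 0 -.5 25"
}}

```text
clock: 10.35
position: [0.4186, 0.1989, 0.1794]
ee_rot: [179.8, 0.3, -22.0]
wrist_force: [-0.2, 0.4, -1.7]
width: 0.317
grasp_force: 30.0
```

```bash
python3 - <<'E'
from h import *
a=imaging.camera("side"); cv2.imwrite("pics/s6.png",a)
s=sensors.sense(); print(s["position"],s["ee_rot"],s["width"]*94,s["wrist_force"])
E
```

```text
[0.42110427 0.19972147 0.18456764] [-1.79886442e+02 -1.38176492e-01 -2.19616852e+01] 29.63854178814887 [1.21604483 0.73577433 0.33438794]
```

View pics/s6.png

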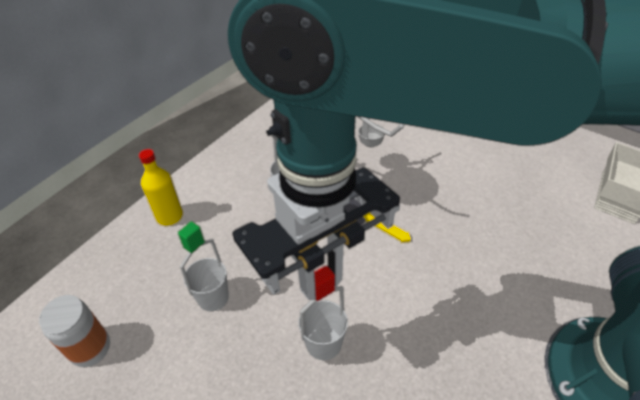

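Emit:
{"method": "step_arm", "body": {
  "commands": "0 0 0 0 0 -.5 25; 0 0 -.043 0 0 -.6 25; 0 0 -.043 0 0 -.6 25; 0 0 -.043 0 0 -.4 25; 0 0 -.043 0 0 -.15 25; 0 0 0 0 .3 0 25; 0 0 0 0 .5 0 25; 0 0 0 0 .6 0 25; 0 0 0 .05 .7 0 25; 0 0 0 .05 .7 0 25; 0 0 0 .05 .7 0 25"
}}

```text
clock: 11.5
position: [0.4095, 0.0579, 0.2703]
ee_rot: [180.0, 0.1, -6.6]
wrist_force: [1.1, -0.4, -1.1]
width: 0.32
grasp_force: 30.0
```

Emit:
{"method": "step_arm", "body": {
  "commands": "0 0 0 0 .7 0 25; 0 0 0 0 .7 0 25; 0 0 0 0 .7 0 25; 0 0 0 0 .6 0 25; 0 0 0 0 .5 0 25; 0 0 0 0 .3 0 25; 0 0 0 0 .2 0 25; 0 0 0 0 0 0 25; 0 0 0 0 0 0 25; 0 0 0 0 0 0 25"
}}

```text
clock: 12.5
position: [0.3938, -0.0868, 0.2715]
ee_rot: [-180.0, -0.0, -6.4]
wrist_force: [0.1, -0.0, -2.1]
width: 0.316
grasp_force: 30.0
```

```bash
cat > m.py <<'E'
from h import *
import sys
a=imaging.camera("side"); b=imaging.camera("top"); n=sys.argv[1]; cv2.imwrite(f"pics/s{n}.png",a);cv2.imwrite(f"pics/t{n}.png",b)
s=sensors.sense(); p=s["position"]; print(p,s["ee_rot"],s["width"]*94,s["wrist_force"])
C=np.array([.5945,-.1023]); t=np.radians(173.4); u=np.array([np.cos(t),np.sin(t)]); w=np.array([-u[1],u[0]])
print("r,tang",(p[:2]-C)@u,(p[:2]-C)@w,"pail xy tilt guess")
def pp(X): return np.round(proj("side",X),1)
print("hook tip",pp([*(C+.145*u),.254]),"trough",pp([*(C+.113*u),.23]),"exp peak wire",pp([p[0],p[1],p[2]-.007]))
cv2.imwrite(f"pics/c{n}.png",np.hstack([cv2.resize(a[60:260,300:500],(400,400),interpolation=2),cv2.resize(b[100:300,330:530],(400,400),interpolation=2)]))
E
python3 m.py 7
```

```text
[ 0.39386924 -0.08681337  0.27153262] [-1.79995955e+02 -1.08233482e-02 -6.41610460e+00] 29.580552138752125 [ 0.24980316 -0.22014597 -1.47927448]
r,tang 0.20108111911973187 0.007675929680622074 pail xy tilt guess
hook tip [401.4 124.7] trough [383.3 129.6] exp peak wire [436.  130.3]
```

View pics/c7.png

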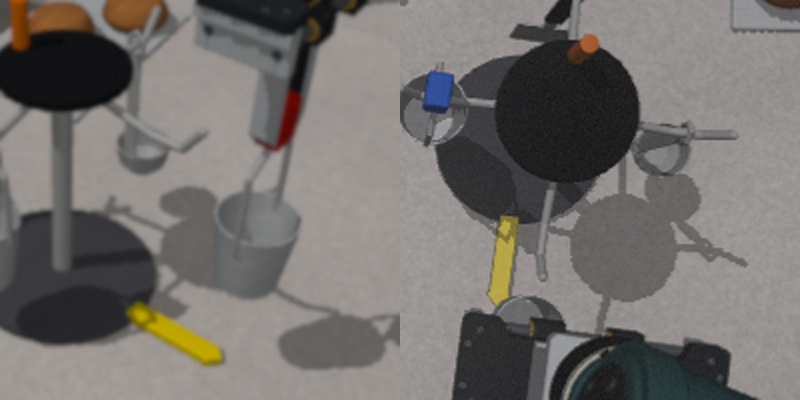

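The side crop shows the pail upright, its wire peak just outside the hook tip at (200,135) in the crop. I centre it, raise it 6 mm and move in.

Emit:
{"method": "step_arm", "body": {
  "commands": "0 0 0 0 -.19 -.15 25; 0 0 0 .1 0 0 25; 0 0 0 .2 0 0 25; 0 0 0 .3 0 0 25; 0 0 0 .4 0 0 25; 0 0 0 .4 0 0 25; 0 0 0 .3 0 0 25; 0 0 0 .3 0 0 25; 0 0 0 .2 0 0 25; 0 0 0 0 0 0 25; 0 0 0 0 0 0 25"
}}

```text
clock: 13.7
position: [0.4819, -0.0898, 0.2774]
ee_rot: [180.0, 0.0, -6.5]
wrist_force: [0.1, -0.1, -1.7]
width: 0.315
grasp_force: 30.0
```

```bash
python3 m.py 8
```

```text
[ 0.48170777 -0.0897904   0.27771976] [ 1.79989721e+02 -1.19914030e-02 -6.49410564e+00] 29.77180992019774 [ 0.19895654 -0.00397194 -2.09259866]
r,tang 0.11348254825390383 0.0005373188290512861 pail xy tilt guess
hook tip [401.4 124.7] trough [383.3 129.6] exp peak wire [385.9 108.6]
```

View pics/c8.png

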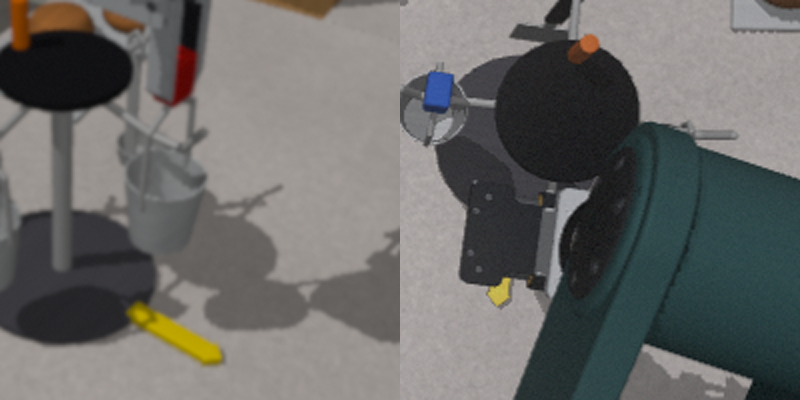

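The hook now passes through the arch, with the wire above the trough. Force is 2 N, the pail's weight alone, so I lower it.

Emit:
{"method": "step_arm", "body": {
  "commands": "0 0 0 0 0 .15 25; 0 0 0 0 0 .2 25; 0 0 0 0 0 .2 25; 0 0 0 0 0 .15 25; 0 0 0 0 0 .1 25; 0 0 0 0 0 .05 25; 0 0 0 0 0 0 25; 0 0 0 0 0 0 25"
}}

```text
clock: 14.6
position: [0.4822, -0.0899, 0.2437]
ee_rot: [180.0, -0.0, -6.5]
wrist_force: [-0.2, 0.7, -1.4]
width: 0.318
grasp_force: 30.0
```

Emit:
{"method": "step_arm", "body": {
  "commands": "0 0 0 0 0 .04 25; 0 0 0 0 0 0 25; 0 0 0 0 0 0 25"
}}

```text
clock: 14.9
position: [0.4824, -0.09, 0.2429]
ee_rot: [180.0, -0.1, -6.5]
wrist_force: [0.1, -0.1, 3.2]
width: 0.317
grasp_force: 30.0
```

The hook now bears the pail: force went from -1.7 to +3.2 N. I release gently.

Emit:
{"method": "step_arm", "body": {
  "commands": "0 0 0 0 0 0 30; 0 0 0 0 0 0 32; 0 0 0 0 0 0 34; 0 0 0 0 0 0 38; 0 0 0 0 0 0 44; 0 0 0 0 0 0 50; 0 0 0 0 0 0 50"
}}

```text
clock: 15.6
position: [0.482, -0.0898, 0.2417]
ee_rot: [180.0, 0.0, -6.5]
wrist_force: [0.4, 0.3, -0.0]
width: 0.53
grasp_force: 0.0
```

Emit:
{"method": "step_arm", "body": {
  "commands": "0 0 0 0 0 -.1 50; 0 0 0 0 0 -.3 50; 0 0 0 0 0 -.5 50; 0 0 0 0 0 -.7 50; 0 0 0 0 0 -.8 50; 0 0 0 0 0 -.6 50; 0 0 0 -.6 0 0 50; 0 0 0 -.8 0 0 50; 0 0 0 -.8 0 0 50; 0 0 0 -.8 0 0 50; 0 0 0 0 0 0 50"
}}

```text
clock: 16.7
position: [0.3605, -0.0758, 0.3649]
ee_rot: [179.9, -0.3, -6.5]
wrist_force: [0.3, 0.0, -0.4]
width: 0.531
grasp_force: 0.0
```

```bash
python3 m.py 9
```

```text
[ 0.36281477 -0.07631148  0.36335394] [179.94838669  -0.20714679  -6.50590842] 50.029216316538374 [ 0.73834875  0.47357134 -0.47361818]
r,tang 0.2331368492079026 0.0008129493158427897 pail xy tilt guess
hook tip [401.4 124.7] trough [383.3 129.6] exp peak wire [465.6  86. ]
```

View pics/c9.png

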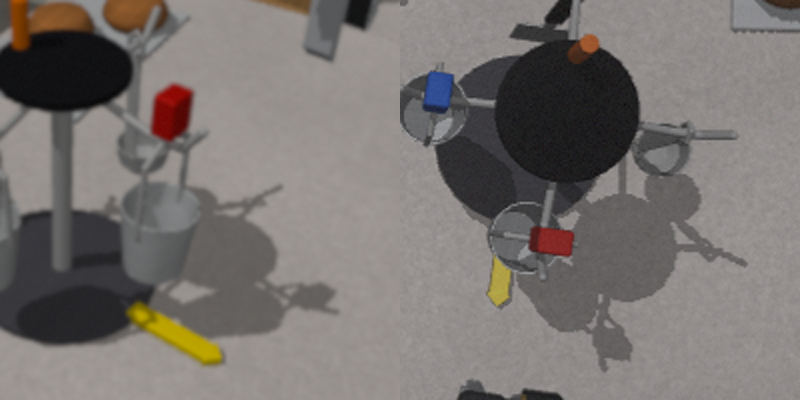

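The pail hangs on the hook: block at (172,112) in the side crop, upright. In the top crop the hook tip is still at (543,276), over the pointer. I let it settle and hand in.

Emit:
{"method": "step_arm", "body": {
  "commands": "0 0 0 -.5 0 0 50; 0 0 0 0 0 0 50; 0 0 0 0 0 0 50; 0 0 0 0 0 0 50; 0 0 0 0 0 0 50; 0 0 0 0 0 0 50; 0 0 0 0 0 0 50; 0 0 0 0 0 0 50; 0 0 0 0 0 0 50; 0 0 0 0 0 0 50; 0 0 0 0 0 0 50; 0 0 0 0 0 0 50"
}}

```text
clock: 18.0
position: [0.3429, -0.074, 0.3619]
ee_rot: [180.0, -0.0, -6.5]
wrist_force: [0.4, 0.7, -0.9]
width: 0.531
grasp_force: 0.0
```

```bash
python3 - <<'E'
from h import *
b=imaging.camera("top"); d=cv2.absdiff(b,cv2.imread("pics/t9.png"))[100:260,330:530]; print("changed px",(d.max(2)>40).sum())
print(order.close_job())
E
```

```text
changed px 0
the job is handed in; nothing more can be done
None
```

The red-grip pail hangs still on the empty hook, which measured within about 1° of the yellow pointer; the green-grip pail was never touched, and the job was handed in at about 18 s with the arm clear.

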